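Release the suction bowl's dish

ROBOT

A 6-joint arm with a two-finger parallel gripper is mounted at the origin on the work surface. World frame = base frame: x ahead of the robot, y to its left, z up, the work surface at z = 0. Lengths are in m, angles in rad, forces in N, time in s.
With the tool pointing down it reaches from about 0.375 to 0.975 m from the base axis. Payload 3.8 kg.
Tool frame: the origin (TCP) lies at the very end of the fingers, on their centre line; the grasp point (between the pads) lies bot.hold_point_z behind it (bot.hold_point_z is the distance from the TCP to the grasp point, in m); z points along the fingers, y is the line along which they close (so a half turn about z gives the same grasp; the last joint's range is limited). The gripper opens to 85 mm and grips with 20 to 120 N. Pads are 22 mm wide; open, the fingers measure 114 mm over their backs; the gripper's body (76 mm by 85 mm) begins 54 mm behind the grasp point. The pads swing forward as they close: fully open they stand 13 mm farther back than shut.
Start: joints at [1.071, 0.264, 1.604, -0, 1.274, -0.037], TCP at [0.301, 0.604, 0.231] pointing down, gripper open.
Joint ranges: [-2.63, 2.63], [-0.94, 2.18], [0.31, 2.57], [-1.31, 4.45], [0, 2.66], [-2.55, 2.55]. Speed limits (rad/s): [2.57, 2.57, 3.14, 3.14, 3.14, 3.14].

INTERFACE

Orientations are given as a rotation vector (axis times angle).
In Python, from workcell import bot gives the robot as it stands.
- The arm moves only by the shell command python3 jog.py 'ROWS' [OPENING] [FORCE]. ROWS is a JSON list that holds a single list of rows (three levels of brackets), with 1 to 5 rows, each of 4 numbers: dx, dy, dz in shares of 0.75 m (1.0 is 0.75 m), then a turn about the tool's z in parts of the range, where 1.0 means pi rad; each row shifts and turns the commanded pose from where the row before left it, along the tool's axes as they then stand; what a row does not reach is not made up. A row lasts 1/8 s, in which the tool goes at most 0.0625 m and 0.188 rad, less where a joint would pass 70% of its speed; a pose out of reach is approached as far as the arm can. OPENING is the opening from 0.0 (shut) to 1.0 (fully open), set as the command begins (- or left out keeps the last). The fingers move at their own pace and stop on an object; FORCE is the grip in N (left out, the last holds). Time passes only in rows, so rows that do not move let the fingers close. It prints the time, the measured TCP pose, the force, the opening and the grip force at its end. No shift or turn number may pass 1 either way. Input that does not fit is refused with a message, and nothing moves.
- bot.read_state(): the state, without advancing time (a new reading comes with each control period).
- bot.read_camera(name): name is "scene" or "top"; returns the picture (420x560x3 uint8, red, green, blue); there is no depth.
- bot.camera_info(name): a dict with "intrinsics" (3x3 intrinsics, pixels), "extrinsics" (4x4, takes a point from camera to world coordinates). Camera axes: x right, y down, z forward; pixel columns grow to the right and rows downward; lengths in m; the calibration is good to about 2 mm. A picture is of the moment at which its call begins. camera_info takes no time and is no camera call.
- bot.finish_job(): hands the job in; it is judged then, once.
The state is a dict: "time": time; "q": joint angles; "joint_vel": joint speeds; "joint_torque": joint torques, N m; "tool_pos": TCP position; "tcp_rot": TCP orientation; "wrist_force": force on the tool from outside, world axes, zero at the start; "torque": the same for the moment, N m; "width": opening from 0.0 (shut) to 1.0 (fully open); "grip_force": force on a finger pad.
Only numpy, scipy, OpenCV 4.12 (cv2) and the standard library are available. Lean on these libraries where they do the work, as an engineer would, in place of code of your own. Each camera call takes 0.05 s, during which the arm holds its last target. There are 200 camera calls.

TASK

Flip the suction bowl's release tab up until it stands straight up (90 degrees), not folding it over to the back, and leave it standing like that. Only then lift the divided steel dish out of the bowl and set it down gently, right way up, in the middle of the square bamboo trivet. Leave the spoons, caddy, bib, cup and jar where they are.

Things in the scene. Friction and masses are not known exactly. Their poses are not given: they have to be found in the camera images.
- bowl_base: Steel suction bowl fixed to the tray: rubber foot 132 mm across, open cup 116 mm across, 30 mm high; the tab's hinge bracket on its +x side (46 mm wide, reaching 92 mm from the centre, lugs 56 mm high). Origin: centre of the underside, on the tray floor. The cup's inner floor, where the dish stands, is 11 mm above it. +x points from the centre to the hinge; z up.
- release_tab (a joint): Angle (rad) of the grey release tab about its level hinge, which is parallel to bowl_base's y: 0 = lying flat over the dish's rim, 1.571 = straight up, up to 2.7 = folded over to the back. It starts between 0 and 0.45. The hinge is stiff (about 0.06 N m of friction); the tab stays where it is left.
- tab_hinge (a point): Point on the hinge axis, middle of the tab's width: 80 mm along bowl_base's +x and 48 mm above its origin. Axes as bowl_base.
- tab_grip (a point): Centre of the thick block at the tab's free end, to grip. At angle 0 it is 52 mm from tab_hinge along bowl_base's -x and 5 mm above it; it swings up, then to +x. Block: 26 mm wide along the hinge direction, 18 mm long along the tab, 16 mm thick; the strip to the hinge is 16 mm wide, 6 mm thick. At angle 0 the block's underside is 4 mm above the dish's divider.
- dish: Loose round steel weaning dish, about 160 g, in the bowl's cup: 112 mm across the rim, 28 mm high, foot 80 mm across, wall 3 mm. A straight divider 12 mm thick crosses its middle along its own x axis, up to 30 mm above the origin; pinch it from above at the centre. On each side are about 36 mm of room to the wall (12 mm above the origin). Origin: centre of the underside; z up.
- trivet: Loose square slatted bamboo trivet, 150 x 150 mm, 12 mm thick, lying on the tray, about 250 g. Origin: centre of the underside; its top is 12 mm above the origin.
- spoon_mid: Orange plastic weaning spoon, about 140 mm long, 45 mm wide and 20 mm high, lying in the middle of the tray between bowl and trivet. Bystander.
- spoon_left: The same spoon, lying near the far edge of the tray, left. Bystander.
- spoon_right: The same spoon, lying near the far edge of the tray, right. Bystander.
- caddy: Bamboo spoon caddy, round, 80 mm across and 100 mm high (160 mm with the wooden sticks in it), far right of the tray. Origin: centre of the underside. Bystander.
- bib: Yellow hard silicone bib with a scoop pocket, about 280 x 200 mm and 30 mm high, flat on the ledge left of the tray. Bystander.
- sippy_cup: White two-handled cup with spout, 75 mm across, 109 mm high, on the ledge right of the tray. Origin: centre of the underside. Bystander.
- jar: Closed food jar, 56 mm across, 75 mm high, far left of the tray. Origin: centre of the underside. Bystander.

How it is judged:
By the outcome, as a careful person would: the job done as asked, in the order asked, and still so for the second after the job is handed in, with the robot touching nothing.
It also fails if it takes over 58 s, if anything falls off the work surface, if the arm or the gripper's body presses on something with over 40 N, if the wrist force passes 120 N, or if a joint passes its speed limit or range.

## Working session

There is one attempt and no reset: what is moved stays moved. The work goes in short steps, Python scripts to look and compute and a shell command to move; the robot and the scene stay as the last step left them, time stands still between calls to the robot, and variables do not carry over. Pictures are saved under pics/ and viewed, at most 10 in all, crops included, and the job is handed in when it is done.

```bash
ls; mkdir -p pics; python3 - <<'E'
from workcell import bot
import cv2,numpy as np
np.set_printoptions(precision=4,suppress=True)
for n in("scene","top"):
    im=bot.read_camera(n); cv2.imwrite(f"pics/{n}0.png",cv2.cvtColor(im,cv2.COLOR_RGB2BGR))
    i=bot.camera_info(n);print(n,np.array(i["intrinsics"]),np.array(i["extrinsics"]))
s=bot.read_state();print(s["time"],s["tool_pos"],s["tcp_rot"],bot.hold_point_z)
E
```

```text
jog.py
pics
workcell.py
scene [[386.0141   0.     276.3845]
 [  0.     386.0141 208.4874]
 [  0.       0.       1.    ]] [[ 0.7435  0.4581 -0.4871  1.2163]
 [ 0.6686 -0.5184  0.5331 -0.6158]
 [-0.0083 -0.7221 -0.6918  0.9167]
 [ 0.      0.      0.      1.    ]]
top [[408.722    0.     276.3701]
 [  0.     408.722  212.8626]
 [  0.       0.       1.    ]] [[-0.0273 -0.9963  0.0815  0.5325]
 [-0.9996  0.0275  0.0014  0.0104]
 [-0.0037 -0.0814 -0.9967  1.1703]
 [ 0.      0.      0.      1.    ]]
0.1 [0.301  0.6034 0.2301] [-0.7202 -3.0574  0.0031] 0.0187
```

View pics/scene0.png

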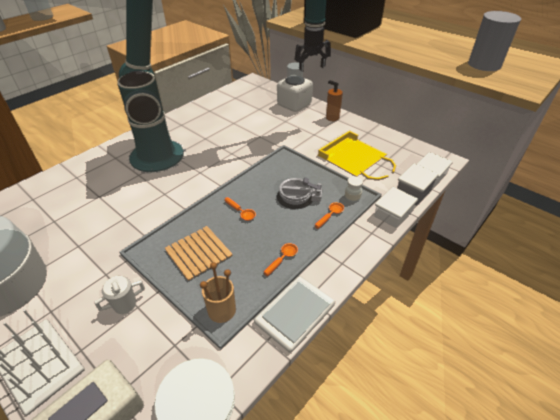

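View pics/top0.png

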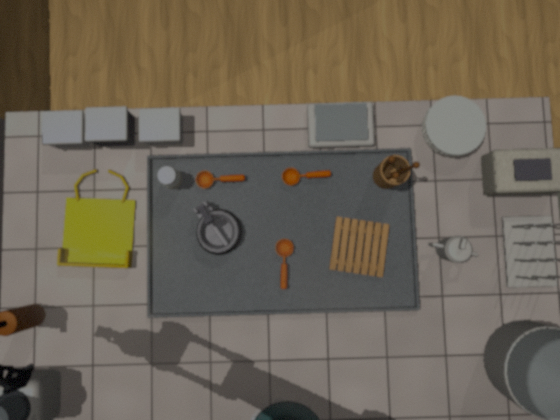

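The bowl is at top (217,232) and scene (295,190), with its hinge near top (205,210). The trivet is at top (360,247) and scene (198,252). I'll enlarge crops of the bowl next.

```bash
python3 - <<'E'
import cv2,numpy as np
a=cv2.imread("pics/top0.png")[195:265,180:260];b=cv2.imread("pics/scene0.png")[165:215,265:335]
A=cv2.resize(a,None,fx=7,fy=7,interpolation=cv2.INTER_CUBIC)[:490,:400*1+160]
B=cv2.resize(b,None,fx=8,fy=8,interpolation=cv2.INTER_CUBIC)
def grid(im,x0,y0,f):
    for k in range(0,im.shape[1],f*10): cv2.putText(im,str(x0+k//f),(k,10),0,.4,(0,255,255),1);cv2.line(im,(k,0),(k,im.shape[0]),(0,120,120),1)
    for k in range(0,im.shape[0],f*10): cv2.putText(im,str(y0+k//f),(0,k+10),0,.4,(0,255,0),1);cv2.line(im,(0,k),(im.shape[1],k),(0,120,120),1)
    return im
cv2.imwrite("pics/tz.png",grid(A,180,195,7));cv2.imwrite("pics/sz.png",grid(B,265,165,8))
E
```

```text
(no output)
```

View pics/tz.png

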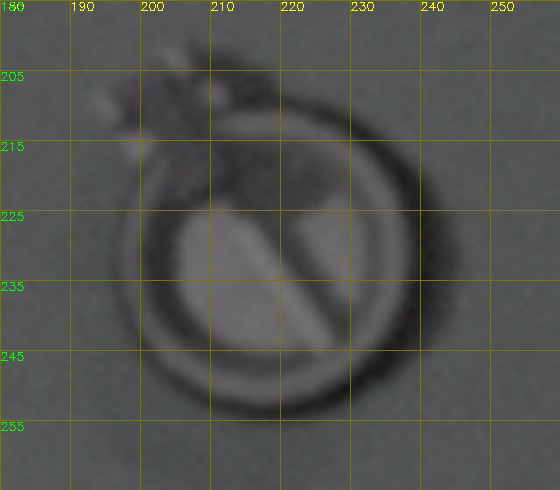

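View pics/sz.png

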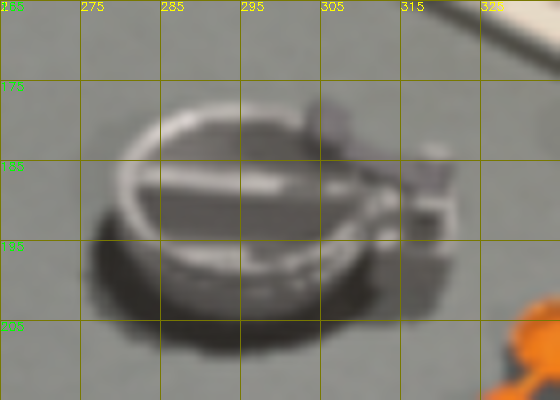

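Top crop: the dish ring spans about (197–239, 210–253). The hinge lugs are around (197,212) and (207,205), and the bright divider band runs (211,225) to (228,244). Scene crop: the rim is about (280–313, 177–199), the tab block (305.5,181) is raised, and the hinge is near (318,187).

```bash
cat > h.py <<'E'
import numpy as np,cv2
from workcell import bot
np.set_printoptions(precision=4,suppress=True)
I={n:{k:np.array(v) for k,v in bot.camera_info(n).items() if k in("intrinsics","extrinsics")} for n in("top","scene")}
def ray(n,p):
    E=I[n]["extrinsics"];d=E[:3,:3]@np.linalg.solve(I[n]["intrinsics"],[p[0],p[1],1.]);return E[:3,3],d/np.linalg.norm(d)
def plane(n,p,z): o,d=ray(n,p);return o+d*(z-o[2])/d[2]
def tri(pt,ps):
    (a,u),(b,v)=ray("top",pt),ray("scene",ps)
    s=np.linalg.lstsq(np.c_[u,-v],b-a,rcond=None)[0];A,B=a+u*s[0],b+v*s[1]
    return (A+B)/2,np.linalg.norm(A-B)
def proj(n,P):
    E=I[n]["extrinsics"];c=E[:3,:3].T@(np.array(P)-E[:3,3]);p=I[n]["intrinsics"]@c;return p[:2]/p[2]
E
python3 - <<'E'
from h import *
def trivet(n,f,roi):
    im=cv2.imread(f);h=cv2.cvtColor(im,cv2.COLOR_BGR2HSV)
    m=cv2.inRange(h,(8,90,90),(25,255,255));z=np.zeros_like(m);x0,x1,y0,y1=roi;z[y0:y1,x0:x1]=m[y0:y1,x0:x1]
    z=cv2.morphologyEx(z,cv2.MORPH_CLOSE,np.ones((7,7)))
    c=max(cv2.findContours(z,0,2)[0],key=cv2.contourArea);hull=cv2.convexHull(c)
    q=cv2.approxPolyN(hull,4).reshape(-1,2).astype(float);return q,cv2.contourArea(c)
t,_=trivet("top","pics/top0.png",(325,395,210,285));s,_=trivet("scene","pics/scene0.png",(160,240,222,282))
print(t,s)
T=np.array([plane("top",p,.02) for p in t]);S=np.array([plane("scene",p,.02) for p in s])
for i,p in enumerate(t):
    j=np.argmin(np.linalg.norm(S-T[i],axis=1));print(p,s[j],*tri(p,s[j]))
print("sides",np.linalg.norm(T-np.roll(T,1,0),axis=1),"centre",T.mean(0),S.mean(0))
print("ctr",tri(t.mean(0),s.mean(0)))
print("rim",tri((217.7,231),(296,188)))
print("lugs",tri((207,205),(319.5,184)),tri((197,212),(312,195)))
for n,p in(("top",(217.7,231)),("scene",(296,188))): print(n,plane(n,p,.04),plane(n,p,.05))
E
```

```text
[[389. 223.]
 [382. 277.]
 [329. 269.]
 [336. 216.]] [[258. 281.]
 [188. 281.]
 [163. 248.]
 [206. 225.]]
[389. 223.] [188. 281.] [ 0.5898 -0.3062  0.0118] 0.0005810074200617923
[382. 277.] [163. 248.] [ 0.4381 -0.2796  0.0139] 0.002131402177830803
[329. 269.] [206. 225.] [ 0.4651 -0.131   0.0182] 0.0005386291155052844
[336. 216.] [258. 281.] [ 0.6501 -0.1457 -0.0997] 0.07925839866411633
sides [0.1502 0.1523 0.149  0.1498] centre [ 0.5267 -0.2169  0.02  ] [ 0.5619 -0.2254  0.02  ]
ctr (array([ 0.5324, -0.2171, -0.0185]), np.float64(0.019212727529901562))
rim (array([0.581 , 0.1773, 0.042 ]), np.float64(0.005560000446601766))
lugs (array([0.6535, 0.2025, 0.0833]), np.float64(0.016214267031745312)) (array([0.6289, 0.231 , 0.0053]), np.float64(0.021872138544512514))
top [0.5791 0.1756 0.04  ] [0.5787 0.1741 0.05  ]
scene [0.5812 0.1814 0.04  ] [0.5885 0.1723 0.05  ]
```

```bash
python3 - <<'E'
from h import *
f=.003
C=np.array([.580,.177,f])
H=plane("top",(202.3,209),f+.053);print("lugs mid",H,np.linalg.norm((H-C)[:2]))
yaw=np.arctan2(*(H-C)[1::-1]);print("yaw",np.degrees(yaw))
a=plane("top",(211.5,225),f+.041);b=plane("top",(227,244),f+.041)
print("div",np.degrees(np.arctan2(*(a-b)[1::-1])),a,b)
a=plane("scene",(283,187.3),f+.041);b=plane("scene",(300,188.3),f+.041)
print("div scene",np.degrees(np.arctan2(*(a-b)[1::-1])),a,b)
ux=np.array([np.cos(yaw),np.sin(yaw),0]);uy=np.array([-ux[1],ux[0],0])
o,d=ray("scene",(305.5,181));t=((C-o)@uy)/(d@uy);P=o+t*d;L=np.array([(P-C)@ux,(P-C)[2]])
print("grip",P,"bowl xz",L,"r",np.hypot(*(L-[.08,.048])),"ang",np.arctan2(L[1]-.048,.08-L[0])-np.arctan2(5,52))
print("grip in top",proj("top",P),"hinge scene",proj("scene",C+.08*ux+[0,0,.048]),"hinge top",proj("top",C+.08*ux+[0,0,.048]))
for a in np.arange(0,.5,.1):
    c,s=np.cos(a),np.sin(a);G=C+ux*(.08-.052*c+.005*s*1)+[0,0,.048+.052*s+.005*c];print(round(a,1),G,proj("scene",G),proj("top",G))
E
```

```text
lugs mid [0.6398 0.2145 0.056 ] 0.07062523846375984
yaw 32.073792769737395
div 38.070888115750876 [0.596  0.1919 0.044 ] [0.5425 0.15   0.044 ]
div scene -143.74744505252045 [0.548  0.1508 0.044 ] [0.5955 0.1857 0.044 ]
grip [0.6098 0.1957 0.0783] bowl xz [0.0352 0.0753] r 0.052462896714551954 ang 0.45183131142877575
grip in top [207.9206 219.2014] hinge scene [318.1708 188.5141] hinge top [200.7915 206.3424]
0.0 [0.6037 0.1919 0.056 ] [303.1236 185.8   ] [210.7451 221.9329]
0.1 [0.6044 0.1923 0.0612] [303.4039 184.6715] [210.2827 221.5883]
0.2 [0.6054 0.1929 0.0662] [303.8338 183.5753] [209.7197 221.0856]
0.3 [0.6069 0.1939 0.0711] [304.4102 182.5226] [209.0606 220.428 ]
0.4 [0.6089 0.1951 0.0759] [305.1283 181.5246] [208.3112 219.6206]
```

The bowl is at (0.580, 0.177) with yaw about 33°, and the tray floor is at z≈0.003. The tab is at about 0.43 rad, so the grip point is around (0.610, 0.196, 0.077). Measured radius from hinge to grip is 52.5 mm against 52.2 expected. Moving above it.

Careful with the scale: shifts go in shares of 0.75 m and turns go in shares of pi rad. That gives: -0.0509 m / 0.75 = -0.0679, -0.0253 m / 0.75 = -0.0337.

```bash
python3 jog.py '[[[-0.0679,-0.0337,0,0],[-0.0679,-0.0337,0,0],[-0.0679,-0.0337,0,0],[-0.0679,-0.0337,0,0],[-0.0679,-0.0337,0,0]]]' 0.6 25
python3 jog.py '[[[-0.0679,-0.0337,0,0],[-0.0679,-0.0337,0,0],[-0.0679,-0.0337,0,0],[-0.0679,-0.0337,0,0],[0,0,0.0267,-0.0573]]]'
python3 jog.py '[[[0,0,0.0267,-0.0573],[0,0,0.0133,-0.0573],[0,0,0.0133,-0.0573],[0,0,0,-0.0573],[0,0,0,-0.0446]]]'
cat >> h.py <<'E'
from scipy.spatial.transform import Rotation as Ro
def to(P,yawdeg=None):
    "shift in tool axes to world TCP point P, and the turn to bring tool x to yawdeg"
    s=bot.read_state();R=Ro.from_rotvec(s["tcp_rot"]).as_matrix();x=np.degrees(np.arctan2(R[1,0],R[0,0]))
    print("t",s["time"],"pos",np.array(s["tool_pos"]),"tool x deg",round(x,2),"z",R[:,2],"q",np.array(s["q"]))
    print("shift",R.T@(np.array(P)-s["tool_pos"]), "turn",None if yawdeg is None else -np.radians((yawdeg-x+180)%360-180))
E
python3 -c "
from h import *
to([.6095,.1955,.058],213)"
```

```text
time: 0.72
tool_pos: [0.4732, 0.3754, 0.2308]
tcp_rot: [-0.72, -3.058, 0.001]
wrist_force: [0.6, 1.2, 0.3]
width: 0.598
grip_force: 0.0
time: 1.35
tool_pos: [0.6131, 0.1922, 0.2126]
tcp_rot: [0.443, 3.106, 0.001]
wrist_force: [-0.7, 0.2, -0.0]
width: 0.598
grip_force: 0.0
time: 1.98
tool_pos: [0.609, 0.1955, 0.1702]
tcp_rot: [0.901, -3.008, -0.0]
wrist_force: [-0.3, 0.5, 0.7]
width: 0.598
grip_force: 0.0
t 1.975 pos [0.609  0.1955 0.1702] tool x deg -146.65 z [-0.0018 -0.0005 -1.    ] q [ 0.2717  0.2422  1.7463  0.      1.155  -1.8811]
shift [-0.0006 -0.0004  0.1122] turn 0.0060896664382251026
```

Converted, 0.04 m / 0.75 = 0.0533, 0.035 m / 0.75 = 0.0467.

```bash
python3 jog.py '[[[0,0,0.0533,0],[0,0,0.0467,0],[0,0,0.0333,0],[0,0,0.016,0],[0,0,0,0]]]'
python3 - <<'E'
from h import *
to([.6095,.1955,.058],213)
o=[]
for n,(x,y) in(("top",(214,222)),("scene",(305,181))):
    im=bot.read_camera(n)[y-30:y+30,x-35:x+35,::-1];o.append(cv2.resize(im,None,fx=5.6,fy=5.6,interpolation=cv2.INTER_CUBIC))
cv2.imwrite("pics/g1.png",np.hstack(o))
E
```

```text
time: 2.6
tool_pos: [0.6088, 0.1955, 0.0582]
tcp_rot: [0.893, -3.009, -0.0]
wrist_force: [0.2, -0.7, 0.0]
width: 0.604
grip_force: 0.0
t 2.6 pos [0.6088 0.1955 0.0582] tool x deg -146.93 z [-0.0022 -0.0006 -1.    ] q [ 0.2717  0.353   1.8296 -0.      0.9613 -1.8762]
shift [-0.0006 -0.0004  0.0002] turn 0.001214349715571685
```

View pics/g1.png

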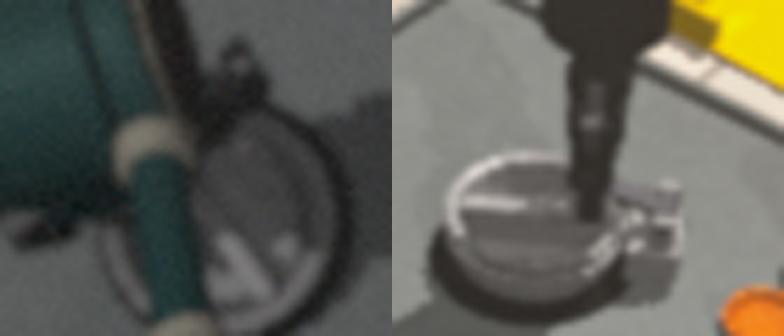

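The scene view shows the fingers at the block with the strip running from them to the hinge, clear of the rim. Closing now.

```bash
python3 jog.py '[[[0,0,0,0],[0,0,0,0],[0,0,0,0],[0,0,0,0],[0,0,0,0]]]' 0.0 25
```

```text
time: 3.32
tool_pos: [0.6106, 0.1957, 0.0604]
tcp_rot: [-0.894, 3.01, -0.001]
wrist_force: [-0.2, -2.8, 5.0]
width: 0.299
grip_force: 28.1
```

Gripped at 25.4 mm, which matches the 26 mm block. Swinging it along the arc about the hinge.

Converted, -0.0066 m / 0.75 = -0.0088, -0.0063 m / 0.75 = -0.0084.

```bash
python3 jog.py '[[[-0.0056,0,-0.0077,0],[-0.0067,0,-0.0068,0],[-0.0076,0,-0.0059,0],[-0.0084,0,-0.0048,0],[-0.0088,0,-0.0036,0]]]'
cat >> h.py <<'E'
def tab():
    s=bot.read_state();u=np.array([np.cos(np.radians(33)),np.sin(np.radians(33)),0]);R=Ro.from_rotvec(s["tcp_rot"]).as_matrix()
    d=np.array(s["tool_pos"])-R[:,2]*bot.hold_point_z-np.array([.6471,.2206,.051]);X,Z=-d@u,d[2]
    print("X",X,"Z",Z,"r",np.hypot(X,Z),"lat",d[1]*u[0]-d[0]*u[1],"ang",np.degrees(np.arctan2(Z,X)-.096),"F",s["wrist_force"],"grip",s["grip_force"])
E
python3 -c "
from h import *
tab()"
```

```text
time: 3.95
tool_pos: [0.6303, 0.2085, 0.0795]
tcp_rot: [0.892, -3.004, 0.004]
wrist_force: [-3.2, -7.8, 2.0]
width: 0.299
grip_force: 24.4
X 0.020560962743333126 Z 0.0471623572531096 r 0.05144940359812417 lat -0.0009687575237492304 ang 60.94426650460894 F [-3.2009 -7.7779  2.0031] grip 24.42953646183014
```

Converted, -0.0072 m / 0.75 = -0.0096, -0.007 m / 0.75 = -0.0093.

```bash
python3 jog.py '[[[-0.0093,0,-0.0024,0],[-0.0096,0,-0.0011,0],[-0.0096,0,0.0003,0],[0,0,0,0],[0,0,0,0]]]'
python3 -c "
from h import *
tab()"
```

```text
time: 4.58
tool_pos: [0.6509, 0.2217, 0.0833]
tcp_rot: [0.894, -3.011, 0.002]
wrist_force: [0.0, -5.4, 2.0]
width: 0.298
grip_force: 24.8
X -0.0038449712337988414 Z 0.05102026171227902 r 0.051164938277869394 lat -0.0011204894219286905 ang 88.80936319644815 F [ 0.0095 -5.3639  2.0187] grip 24.750490486621857
```

Converted, -0.05 m / 0.75 = -0.0667, -0.03 m / 0.75 = -0.04.

```bash
python3 jog.py '[[[0,0,0,0],[0,0,0,0],[0,0,0,0],[0,0,-0.04,0],[0,0,-0.0667,0]]]' 0.6
python3 jog.py '[[[0,0,-0.04,0.0573],[0,0,0,0.0573],[0,0,0,0.0573],[0,0,0,0.0573],[0,0,0,0.0573]]]'
python3 jog.py '[[[0,0,0,0.0573],[0,0,0,0.0573],[0,0,0,0.0573],[0,0,0,0.0414],[0,0,0,0]]]'
python3 - <<'E'
from h import *
to([.6512,.2233,.083],-57)
im=bot.read_camera("scene")[:,:,::-1];x,y=308,182
o=cv2.resize(im[y-24:y+21,x-35:x+30],None,fx=10,fy=10,interpolation=cv2.INTER_CUBIC)
u=np.array([np.cos(np.radians(33)),np.sin(np.radians(33)),0]);H=np.array([.6471,.2206,.051])
for a in(80,90,100):
    f=np.radians(a);p=[proj("scene",H+r*np.array([-np.cos(f)*u[0],-np.cos(f)*u[1],np.sin(f)])) for r in(0,.061)]
    print(a,p)
cv2.imwrite("pics/g2.png",o)
E
```

```text
time: 5.2
tool_pos: [0.6486, 0.2223, 0.1609]
tcp_rot: [0.893, -3.006, -0.001]
wrist_force: [0.6, 0.0, 0.1]
width: 0.6
grip_force: 0.0
time: 5.82
tool_pos: [0.6506, 0.2229, 0.1932]
tcp_rot: [-0.514, -3.099, -0.0]
wrist_force: [0.5, 0.3, 0.5]
width: 0.6
grip_force: 0.0
time: 6.45
tool_pos: [0.6507, 0.2228, 0.1932]
tcp_rot: [-1.494, -2.763, -0.0]
wrist_force: [0.1, -1.1, 0.1]
width: 0.601
grip_force: 0.0
t 6.45 pos [0.6507 0.2228 0.1932] tool x deg 123.21 z [-0.0002  0.0002 -1.    ] q [ 0.2936  0.3117  1.6144  0.0003  1.2156 -0.2861]
shift [0.0001 0.0007 0.1102] turn -3.137975933850029
80 [array([318.2102, 188.2666]), array([316.2236, 174.241 ])]
90 [array([318.2102, 188.2666]), array([319.4362, 174.314 ])]
100 [array([318.2102, 188.2666]), array([322.6165, 174.8252])]
```

View pics/g2.png

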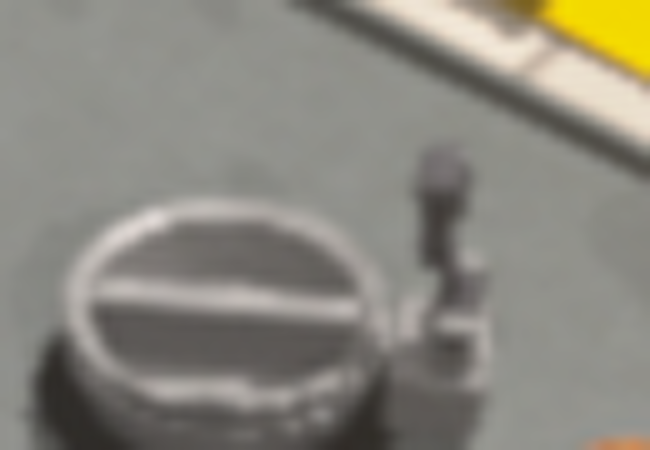

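```bash
python3 - <<'E'
from h import *
u=np.array([np.cos(np.radians(33)),np.sin(np.radians(33)),0])
print("rim c",proj("scene",[.58,.177,.042]),"obs 295.5 188.1 ; grip at release",proj("scene",[.6509,.2217,.102]))
H=np.array([.6471,.2206,.051])
for a in(75,80,85,90,95):
    f=np.radians(a)+.096;print(a,proj("scene",H+.05224*np.array([-np.cos(f)*u[0],-np.cos(f)*u[1],np.sin(f)])))
im=bot.read_camera("scene")
c=im[165:205,300:330].astype(int);  # row-wise dark-strip centroid
for y in range(171,190):
    r=im[y,308:326].astype(float).mean(1);print(y,r.astype(int))
E
```

```text
rim c [294.9311 188.0309] obs 295.5 188.1 ; grip at release [320.3412 176.9842]
75 [316.6529 176.3035]
80 [318.021  176.2985]
85 [319.3922 176.387 ]
90 [320.7553 176.5686]
95 [322.0989 176.8419]
171 [142 143 144 143 142 140 140 140 139 140 138 138 140 141 143 144 143 140]
172 [142 144 144 143 142 141 139 134 129 128 129 134 138 139 141 141 141 142]
173 [142 143 142 142 142 142 135 120 116 119 125 136 139 140 140 141 140 140]
174 [143 143 142 141 143 142 132 114 113 117 115 118 133 139 140 141 141 140]
175 [145 144 143 142 142 139 125 110 112 115 111 105 125 138 140 141 141 142]
176 [145 144 142 141 140 135 118 102 100 102 100 103 126 140 141 141 141 141]
177 [144 142 141 140 139 134 111  84  76  77  81 102 135 144 143 142 142 142]
178 [143 142 141 142 142 141 124  82  65  66  73 102 136 144 143 143 142 142]
179 [141 141 141 142 143 143 129  85  64  66  82 110 135 141 141 142 143 141]
180 [142 142 142 143 144 144 131  90  64  73 104 133 141 141 141 142 142 142]
181 [146 142 142 144 145 143 129  88  67  80 114 140 144 144 143 143 143 143]
182 [153 143 140 142 143 141 124  85  65  78 111 143 147 144 144 144 145 144]
183 [158 149 142 142 142 141 126  84  64  74 112 155 159 149 143 144 145 145]
184 [154 157 151 140 139 140 130 100  83  76 103 143 157 146 141 142 142 144]
185 [138 160 160 144 137 140 140 134 120  84  86 111 121 124 138 142 142 143]
186 [123 158 163 153 140 142 145 144 127  85  78  97 108 122 138 143 142 143]
187 [132 152 160 152 140 151 155 149 119  81  79  97 108 127 140 143 144 143]
188 [167 146 156 153 143 163 168 149 110  90  96 106 114 140 143 143 143 144]
189 [159 141 160 164 150 168 164 127 113 127 135 134 136 151 141 142 143 144]
```

The block is at scene (317.0,175.5), about 3 px left of where I'd expect it at 90°. The strip itself looks vertical, so this is ambiguous. I'll clear the arm and measure from both views.

Converted, -0.06 m / 0.75 = -0.08.

```bash
python3 jog.py '[[[-0.08,0,0,0],[-0.08,0,0,0],[-0.08,0,0,0],[-0.08,0,0,0],[-0.08,0,0,0]]]'
python3 - <<'E'
from h import *
im=[bot.read_camera("top").astype(float) for _ in range(4)];t=np.mean(im,0)
s=np.mean([bot.read_camera("scene").astype(float) for _ in range(4)],0)
np.savez("pics/s2.npz",t=t,s=s)
def z(a,x0,x1,y0,y1,f):
    o=cv2.resize(a[y0:y1,x0:x1,::-1].clip(0,255).astype(np.uint8),None,fx=f,fy=f,interpolation=cv2.INTER_CUBIC);o=cv2.convertScaleAbs(o,alpha=1.5)
    for k in range(0,x1-x0,5): cv2.putText(o,str(x0+k),(k*f,9),0,.33,(0,255,255),1);cv2.line(o,(k*f,10),(k*f,16),(0,255,255),1)
    for k in range(0,y1-y0,5): cv2.putText(o,str(y0+k),(0,k*f+4),0,.33,(0,255,0),1)
    return o
cv2.imwrite("pics/g3.png",np.hstack([z(t,190,225,195,235,11),z(s,300,330,168,208,11)]))
E
```

```text
time: 7.18
tool_pos: [0.8157, -0.0302, 0.1933]
tcp_rot: [1.493, 2.764, 0.001]
wrist_force: [1.8, 0.3, 0.9]
width: 0.601
grip_force: 0.0
```

View pics/g3.png

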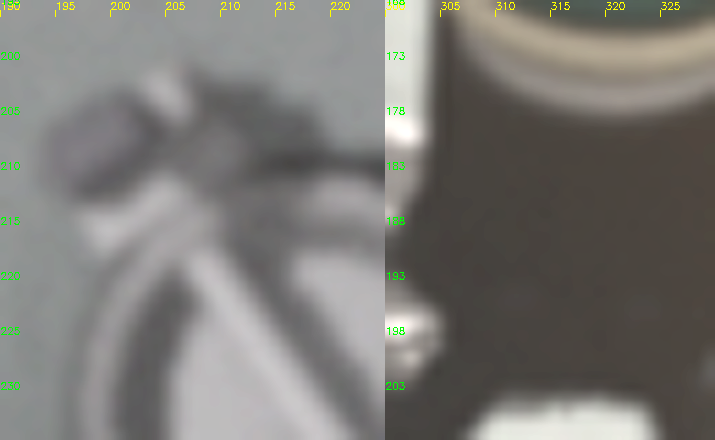

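Top view: the block's upper face is at about (194.5–204.4, 204–212.7), centre (199,208). The arm blocks the scene view here, so I'll use the earlier scene reading.

```bash
python3 - <<'E'
from h import *
u=np.array([np.cos(np.radians(33)),np.sin(np.radians(33)),0])
print("tri blk",tri((198.9,208.0),(317.0,175.5)))
P=plane("top",(198.9,208.0),.110);print("top z.11",P)
for C in(np.array([.580,.177,0]),np.array([.579,.1753,0])):
    d=P-C;print("bowl x",d@u,"y",d[1]*u[0]-d[0]*u[1])
H=np.array([.6471,.2206,.051])
for a in(75,80,85,90,95):
    f=np.radians(a)+.081;print(a,proj("top",H+.0612*np.array([-np.cos(f)*u[0],-np.cos(f)*u[1],np.sin(f)])))
E
```

```text
tri blk (array([0.6392, 0.2156, 0.1054]), np.float64(0.0034441264728788386))
top z.11 [0.6375 0.2134 0.11  ]
bowl x 0.06807832732675292 y -0.0007546795850011528
bowl x 0.06984288425422389 y 0.0001264213454910193
75 [198.3639 207.83  ]
80 [197.1838 206.1385]
85 [196.0292 204.4503]
90 [194.9104 202.7805]
95 [193.8373 201.1439]
```

Both views put the block about 10 mm of bowl x short of the hinge, so the tab is at about 76° because it slipped in the pads. I'll re-grip it across its thickness with the pads along bowl x, which squares it to vertical.

Converted, 0.06 m / 0.75 = 0.08.

```bash
python3 jog.py '[[[0.08,0,0,0],[0.08,0,0,0],[0.08,0,0,0],[0.08,0,0,0],[0.08,0,0,0]]]' 0.78
python3 jog.py '[[[0,0,0.0667,0],[0,0,0.0467,0],[0,0,0.02,0],[0,0,0.012,0],[0,0,0,0]]]'
python3 -c "
from h import *
to([.6513,.2233,.084],123)"
```

```text
time: 8.2
tool_pos: [0.6486, 0.2255, 0.194]
tcp_rot: [1.493, 2.764, 0.002]
wrist_force: [0.1, 0.9, -0.1]
width: 0.786
grip_force: 0.0
time: 8.82
tool_pos: [0.6513, 0.2227, 0.0849]
tcp_rot: [1.496, 2.762, 0.001]
wrist_force: [0.3, 0.2, 0.3]
width: 0.78
grip_force: 0.0
t 8.825 pos [0.6513 0.2227 0.0849] tool x deg 123.12 z [ 0.0008  0.0003 -1.    ] q [ 0.2933  0.404   1.7021  0.0001  1.0347 -0.2847]
shift [0.0004 0.0003 0.0009] turn 0.0020821268604987405
```

```bash
python3 jog.py '[[[0,0,0,0],[0,0,0,0],[0,0,0,0],[0,0,0,0],[0,0,0,0]]]' 0.0 30
python3 -c "
from h import *
to([.6513,.2233,.084],123);tab()"
```

```text
time: 9.45
tool_pos: [0.651, 0.2222, 0.0854]
tcp_rot: [1.497, 2.762, -0.0]
wrist_force: [-4.0, -2.4, 5.6]
width: 0.179
grip_force: 37.1
t 9.45 pos [0.651  0.2222 0.0854] tool x deg 123.09 z [ 0.0002 -0.0003 -1.    ] q [ 0.2929  0.4031  1.7022 -0.0004  1.0362 -0.2844]
shift [0.0007 0.0009 0.0014] turn 0.0015774453323177048
X -0.004097027668909846 Z 0.05311236052823242 r 0.05327014620404898 lat -0.0007613715517321778 ang 88.91060183050284 F [-3.9615 -2.4421  5.612 ] grip 37.128218341385946
```

Width reads 15.2 mm, so the pads are flat on the 16 mm block and it's vertical. Easing 1 mm back to relieve the side force.

Converted, -0.001 m / 0.75 = -0.0013.

```bash
python3 jog.py '[[[0,-0.0013,0,0],[0,0,0,0],[0,0,0,0]]]' - 30
python3 -c "
from h import *
tab()"
```

```text
time: 9.82
tool_pos: [0.6508, 0.2221, 0.0854]
tcp_rot: [1.496, 2.761, 0.002]
wrist_force: [-1.3, -1.8, 6.2]
width: 0.186
grip_force: 36.3
X -0.003924719341517237 Z 0.05311930021179533 r 0.053264091815223125 lat -0.0007687906847849979 ang 88.72522562027348 F [-1.2767 -1.8455  6.1696] grip 36.342303029377945
```

Converted, -0.06 m / 0.75 = -0.08, -0.04 m / 0.75 = -0.0533.

```bash
python3 jog.py '[[[0,0,0,0],[0,0,0,0],[0,0,0,0],[0,0,-0.0533,0],[0,0,-0.08,0]]]' 0.6
python3 jog.py '[[[0,0,0,0],[0,0,0,0]]]'
python3 - <<'E'
from h import *
s=np.mean([bot.read_camera("scene").astype(float) for _ in range(3)],0).mean(2)
b=s[160:200,300:335];g=141
for y in range(169,190):
    r=s[y,311:327];w=(g-r).clip(15,None)-15;print(y,r.astype(int),"c",round((w*np.arange(311,327)).sum()/max(w.sum(),1),1))
to([.58,.177,.15],127)
E
```

```text
time: 10.45
tool_pos: [0.6477, 0.2214, 0.1815]
tcp_rot: [-1.494, -2.758, 0.008]
wrist_force: [0.9, 0.2, 0.1]
width: 0.603
grip_force: 0.0
time: 10.7
tool_pos: [0.65, 0.2221, 0.1845]
tcp_rot: [1.496, 2.762, 0.001]
wrist_force: [-0.2, 0.2, -0.5]
width: 0.602
grip_force: 0.0
169 [143 143 143 143 143 141 140 140 141 141 139 135 128 107  93  81] c 325.3
170 [144 142 141 141 141 141 140 141 140 140 141 143 143 137 127 107] c 326.0
171 [143 141 140 140 141 142 142 141 140 138 140 142 144 143 141 136] c 0.0
172 [143 142 141 140 141 142 142 140 135 128 130 133 138 141 142 143] c 0.0
173 [142 142 142 141 141 140 141 136 125 120 123 123 127 135 140 141] c 320.6
174 [141 142 143 143 142 141 141 133 115 117 122 123 121 129 138 141] c 320.4
175 [142 142 142 143 143 143 143 133 113 116 122 123 123 135 141 142] c 320.1
176 [141 140 140 140 141 142 142 132 107 107 115 117 121 137 142 142] c 320.4
177 [140 140 140 140 140 141 140 126  91  84  91  97 112 137 143 142] c 320.6
178 [141 142 142 142 142 142 137 115  78  67  69  78 104 136 142 142] c 320.6
179 [142 142 142 142 142 140 127 102  72  64  68  7
[... 297 characters left out ...]
  91 132 146 144 144 145 145 144] c 318.0
184 [141 139 140 141 141 129  88  69  92 132 143 142 141 143 144 144] c 318.0
185 [145 137 140 142 142 130  91  70  80 106 123 137 141 142 143 142] c 318.4
186 [153 141 142 145 144 129  89  68  77 102 122 139 143 143 143 142] c 318.4
187 [151 140 150 156 148 120  81  67  79 103 128 141 143 143 143 144] c 318.2
188 [152 143 164 168 150 110  80  79  93 113 140 143 142 144 144 145] c 317.9
189 [164 150 168 163 127 100  95 107 127 137 151 142 141 144 144 145] c 316.9
t 10.85 pos [0.6486 0.2216 0.1819] tool x deg 123.12 z [-0.0037 -0.0011 -1.    ] q [ 0.2929  0.3178  1.6279 -0.      1.1999 -0.2851]
shift [ 0.0001 -0.0817  0.0322] turn -0.06777632628375378
```

The tab now reads about 88–90°: block centre 320.5 px against 320.8–321.3 expected, strip vertical. Moving over the dish and turning across the divider.

Careful with the scale: shifts go in shares of 0.75 m and turns go in shares of pi rad. That gives: -0.042 m / 0.75 = -0.056, -0.041 m / 0.75 = -0.0547, 0.18 rad / 3.1416 = 0.0573.

```bash
python3 jog.py '[[[0,-0.0547,0,0],[0,-0.056,0,0],[0,0,0,0.0573],[0,0,0,0.0573],[0,0,0,0.0573]]]' 0.45
python3 jog.py '[[[0,0,0,0.0573],[0,0,0,0.0573],[0,0,0,0.0573],[0,0,0,0.0573],[0,0,0,0.0573]]]'
python3 jog.py '[[[0,0,0,0.0191],[0,0,0,0],[0,0,0,0]]]'
python3 -c "
from h import *
to([.58,.177,.029],37)"
```

```text
time: 11.48
tool_pos: [0.5793, 0.1763, 0.1824]
tcp_rot: [-2.185, -2.255, 0.004]
wrist_force: [1.0, 0.2, -0.9]
width: 0.451
grip_force: 0.0
time: 12.1
tool_pos: [0.5794, 0.1764, 0.1823]
tcp_rot: [-2.949, -1.081, 0.005]
wrist_force: [0.6, -0.6, -0.4]
width: 0.449
grip_force: 0.0
time: 12.48
tool_pos: [0.58, 0.1765, 0.1833]
tcp_rot: [-2.977, -1.003, 0.003]
wrist_force: [-0.5, -1.4, 0.4]
width: 0.447
grip_force: 0.0
t 12.475 pos [0.58   0.1765 0.1833] tool x deg 37.23 z [-0.0016 -0.0004 -1.    ] q [ 0.2544  0.1706  1.8072 -0.      1.1655  1.1753]
shift [ 0.0006 -0.0002  0.1543] turn 0.004098250844348156
```

Aligned. Descending, slowly near the bottom and watching force.

Converted, 0.05 m / 0.75 = 0.0667, 0.045 m / 0.75 = 0.06.

```bash
python3 jog.py '[[[0,0,0.0667,0],[0,0,0.06,0],[0,0,0.04,0],[0,0,0.016,0],[0,0,0,0]]]'
python3 jog.py '[[[0,0,0.008,0],[0,0,0.008,0],[0,0,0.006,0],[0,0,0,0]]]'
```

```text
time: 13.1
tool_pos: [0.5801, 0.1766, 0.0467]
tcp_rot: [-2.977, -1.002, 0.002]
wrist_force: [0.5, 0.6, 0.2]
width: 0.453
grip_force: 0.0
time: 13.6
tool_pos: [0.5801, 0.1766, 0.0305]
tcp_rot: [-2.978, -1.001, 0.001]
wrist_force: [-0.4, 0.6, -0.0]
width: 0.451
grip_force: 0.0
```

```bash
python3 jog.py '[[[0,0,0,0],[0,0,0,0],[0,0,0,0],[0,0,0,0],[0,0,0,0]]]' 0.0 40
```

```text
time: 14.22
tool_pos: [0.5808, 0.1767, 0.0311]
tcp_rot: [2.978, 1.001, 0.001]
wrist_force: [-0.7, -0.2, 1.6]
width: 0.125
grip_force: 41.4
```

Width 10.6 mm with force holding, so the divider is gripped. Lifting.

Converted, -0.03 m / 0.75 = -0.04, -0.02 m / 0.75 = -0.0267.

```bash
python3 jog.py '[[[0,0,-0.008,0],[0,0,-0.016,0],[0,0,-0.0267,0],[0,0,-0.04,0],[0,0,-0.04,0]]]'
python3 jog.py '[[[0,0,-0.04,0],[0,0,-0.0133,0],[0,0,0,0]]]'
python3 - <<'E'
from h import *
to([.5272,-.2172,.15],37)
cv2.imwrite("pics/l1.png",cv2.resize(bot.read_camera("scene")[130:230,230:360,::-1],None,fx=5,fy=5,interpolation=cv2.INTER_CUBIC))
E
```

```text
time: 14.85
tool_pos: [0.5807, 0.1768, 0.1311]
tcp_rot: [2.978, 1.001, 0.002]
wrist_force: [-0.2, -1.0, -2.4]
width: 0.127
grip_force: 41.0
time: 15.22
tool_pos: [0.5811, 0.1768, 0.1701]
tcp_rot: [2.978, 1.001, 0.004]
wrist_force: [0.1, 1.0, -2.0]
width: 0.132
grip_force: 41.0
t 15.225 pos [0.5811 0.1768 0.1701] tool x deg 37.17 z [ 0.0024  0.0006 -1.    ] q [ 0.2544  0.1809  1.8205 -0.      1.1378  1.1764]
shift [-0.2811  0.2814  0.0198] turn 0.0030391585489461105
```

View pics/l1.png

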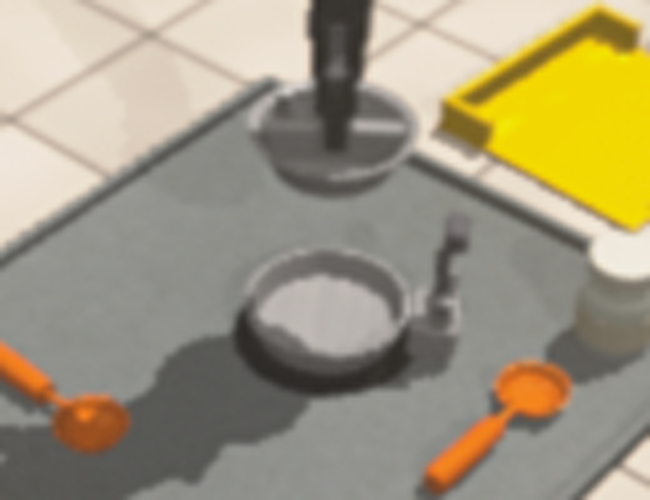

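The dish hangs level at crop (332,130), the bowl is empty, and the tab is upright at (447,270). Carrying it to the trivet.

Converted, 0.0352 m / 0.75 = 0.0469, -0.0351 m / 0.75 = -0.0468.

```bash
python3 jog.py '[[[-0.0468,0.0469,0,0],[-0.0468,0.0469,0,0],[-0.0468,0.0469,0,0],[-0.0468,0.0469,0,0],[-0.0468,0.0469,0,0]]]'
python3 jog.py '[[[-0.0468,0.0469,0,0],[-0.0468,0.0469,0,0],[-0.0472,0.0467,0,0],[0,0,0,0],[0,0,0,0]]]'
python3 -c "
from h import *
to([.5272,-.2172,.0321],37)"
```

```text
time: 15.9
tool_pos: [0.5453, -0.0709, 0.1667]
tcp_rot: [-2.976, -1.001, 0.005]
wrist_force: [1.3, -0.0, -1.4]
width: 0.123
grip_force: 41.0
time: 16.52
tool_pos: [0.5255, -0.2168, 0.1671]
tcp_rot: [-2.976, -0.999, 0.003]
wrist_force: [-1.3, 0.3, -1.0]
width: 0.13
grip_force: 41.0
t 16.525 pos [ 0.5255 -0.2168  0.1671] tool x deg 37.12 z [-0.0026  0.0018 -1.    ] q [-0.4355  0.1152  1.9017  0.0006  1.1278  0.4873]
shift [0.0013 0.0017 0.135 ] turn 0.0020169240489476595
```

Converted, 0.04 m / 0.75 = 0.0533, 0.03 m / 0.75 = 0.04.

```bash
python3 jog.py '[[[0.0013,0.0013,0.0533,0],[0,0,0.0533,0],[0,0,0.04,0],[0,0,0.0133,0],[0,0,0,0]]]'
python3 jog.py '[[[0,0,0.0053,0],[0,0,0.0053,0],[0,0,0.004,0],[0,0,0,0]]]'
python3 -c "
from h import *
to([.5272,-.2172,.0321],37)"
```

```text
time: 17.15
tool_pos: [0.5277, -0.2164, 0.0482]
tcp_rot: [-2.976, -1.003, 0.002]
wrist_force: [0.4, -0.9, -1.9]
width: 0.124
grip_force: 41.0
time: 17.65
tool_pos: [0.5278, -0.2176, 0.0377]
tcp_rot: [-2.978, -1.001, 0.0]
wrist_force: [-0.8, 0.5, -1.1]
width: 0.125
grip_force: 40.9
t 17.65 pos [ 0.5278 -0.2176  0.0377] tool x deg 37.16 z [-0.0002  0.0001 -1.    ] q [-0.4347  0.2645  1.9942 -0.      0.8831  0.4875]
shift [-0.0002 -0.0007  0.0056] turn 0.0028588317115941426
```

Converted, 0.002 m / 0.75 = 0.0027, 0.0015 m / 0.75 = 0.002.

```bash
python3 jog.py '[[[0,0,0.0027,0],[0,0,0.002,0],[0,0,0,0],[0,0,0,0]]]'
python3 jog.py '[[[0,0,0.0013,0],[0,0,0.0013,0],[0,0,0,0],[0,0,0,0]]]'
```

```text
time: 18.15
tool_pos: [0.5279, -0.2176, 0.0343]
tcp_rot: [2.978, 1.001, -0.0]
wrist_force: [0.4, -0.4, -1.6]
width: 0.128
grip_force: 40.9
time: 18.65
tool_pos: [0.5279, -0.2176, 0.0323]
tcp_rot: [-2.978, -1.001, 0.0]
wrist_force: [0.1, 0.1, -2.1]
width: 0.13
grip_force: 41.0
```

Converted, 0.001 m / 0.75 = 0.0013.

```bash
python3 jog.py '[[[0,0,0.0013,0],[0,0,0,0],[0,0,0,0]]]'
python3 jog.py '[[[0,0,0.0013,0],[0,0,0,0],[0,0,0,0]]]'
```

```text
time: 19.02
tool_pos: [0.528, -0.2176, 0.0321]
tcp_rot: [2.978, 1.001, 0.0]
wrist_force: [-2.6, 1.1, 4.8]
width: 0.128
grip_force: 41.9
time: 19.4
tool_pos: [0.5281, -0.2176, 0.0321]
tcp_rot: [2.978, 1.001, -0.0]
wrist_force: [-4.9, 2.8, 11.4]
width: 0.132
grip_force: 42.7
```

Contact came at z=0.0321, exactly as predicted. Backing off the preload, then releasing and retreating.

Converted, -0.0015 m / 0.75 = -0.002.

```bash
python3 jog.py '[[[0,0,-0.002,0],[0,0,0,0]]]'
python3 jog.py '[[[0,0,0,0],[0,0,0,0],[0,0,0,0],[0,0,0,0],[0,0,-0.0133,0]]]' 0.45
python3 jog.py '[[[0,0,-0.04,0],[0,0,-0.0667,0],[0,0,-0.0667,0],[-0.0533,0,-0.0533,0],[-0.0667,0,0,0]]]'
python3 jog.py '[[[-0.0667,0,0,0],[-0.0667,0,0,0],[0,0,0,0],[0,0,0,0]]]'
python3 - <<'E'
from h import *
t=bot.read_camera("top")[:,:,::-1];s=bot.read_camera("scene")[:,:,::-1]
z=lambda a:cv2.resize(a,None,fx=2.5,fy=2.5,interpolation=cv2.INTER_CUBIC)
cv2.imwrite("pics/f_t.png",t);cv2.imwrite("pics/f_s.png",s)
cv2.imwrite("pics/fin.png",np.hstack([z(t[170:370,270:420]),z(s[150:350,150:310])])[:600,:800])
E
```

```text
time: 19.65
tool_pos: [0.5282, -0.2177, 0.0321]
tcp_rot: [2.977, 1.001, 0.001]
wrist_force: [-0.8, -0.3, 2.9]
width: 0.126
grip_force: 41.6
time: 20.27
tool_pos: [0.527, -0.2172, 0.0412]
tcp_rot: [-2.976, -1.001, 0.003]
wrist_force: [0.5, 0.4, -1.1]
width: 0.453
grip_force: 0.0
time: 20.9
tool_pos: [0.4588, -0.2739, 0.2178]
tcp_rot: [2.969, 1.002, 0.01]
wrist_force: [0.5, -0.9, -0.3]
width: 0.449
grip_force: 0.0
time: 21.4
tool_pos: [0.3768, -0.3324, 0.2124]
tcp_rot: [2.978, 1.0, 0.002]
wrist_force: [0.3, -0.0, -0.4]
width: 0.449
grip_force: 0.0
```

View pics/fin.png

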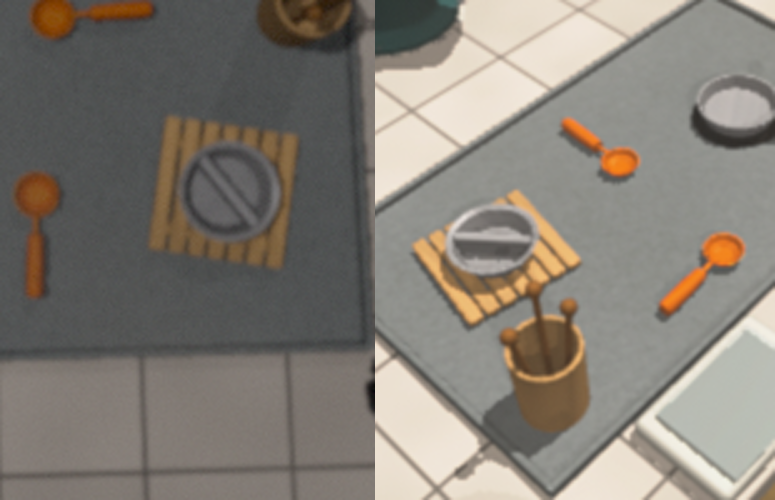

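The dish sits upright on the trivet with its rim centre at about top (361.6,246.4); the spoons and caddy haven't moved. Next I'll check centring and the tab numerically.

```bash
python3 - <<'E'
from h import *
print("dish",plane("top",(361.4,246.2),.043),"trivet",plane("top",(359,246.25),.015))
s=cv2.imread("pics/f_s.png").mean(2);t=cv2.imread("pics/f_t.png").mean(2)
for y in(174,176,178,182,184): print(y,s[y,311:327].astype(int))
print("top");  
for y in range(196,216,1): print(y,t[y,186:212].astype(int))
E
```

```text
dish [ 0.5264 -0.219   0.043 ] trivet [ 0.5263 -0.2179  0.015 ]
174 [143 143 145 144 143 143 142 134 116 118 124 123 122 130 139 142]
176 [142 140 141 141 141 143 143 133 109 109 116 119 122 138 143 143]
178 [142 143 143 142 142 143 137 115  81  69  72  79 106 136 142 143]
182 [143 144 144 144 143 132  95  72  88 124 143 146 146 147 145 145]
184 [137 139 142 142 142 130  89  71  94 133 144 143 142 143 145 145]
top
196 [87 87 89 86 87 88 88 86 86 88 87 90 87 87 89 86 84 88 85 84 87 89 86 87
 85 88]
197 [85 86 85 84 89 90 85 85 85 86 87 87 87 86 87 89 85 88 85 86 87 88 88 87
 84 86]
198 [86 83 85 85 88 88 84 86 84 86 80 80 78 83 83 86 86 87 85 84 84 85 87 86
 88 87]
199 [86 83 84 85 88 85 83 85 83 78 78 75 71 75 80 82 86 85 85 83 84 84 84 86
 87 87]
200 [84 85 85 82 85 85 83 81 80 77 76 72 68 67 72 80 82 86 88 85 85 79 80 84
 85 87]
201 [87 83 86 86 84 81 78 79 77 74 75 74 67 66 64 76 86 91 94 90 82 73 73 79
 79 82]
202 [87 86 87 84 84 78 79 79 79 79 77 75 70 61 59 70 87 95 96 91 77 63 63 67
 70 69]
203 [88 85 83 85 79 76 79 81 80 76 74 70 62 54 51 64 78 88 92 84 71 59 56 58
 57 60]
20
[... 447 characters left out ...]
8 94 97 92 78 65 53 48 48 50 58 66 72 73 71 70 66 67
 66 64]
210 [84 84 86 88 85 90 89 92 99 98 87 69 55 53 55 57 65 73 87 93 87 79 71 68
 65 61]
211 [ 87  85  86  87  89  87  87  86  93  97  87  69  55  54  58  64  73  87
 100 105 101  89  76  70  69  67]
212 [ 83  87  86  85  85  86  84  85  87  90  82  66  60  59  63  70  81  95
 106 108 104  92  83  82  80  77]
213 [ 87  86  85  83  84  81  86  84  85  80  78  74  75  73  78  86  95 103
 105 103 100  92  87  86  84  76]
214 [ 86  88  85  84  82  84  85  83  83  82  82  87  93  98  98 100 104 105
  99  94  93  88  83  78  73  65]
215 [ 88  84  85  86  85  86  84  81  83  83  86  92 101 105 108 104 101  96
  91  87  86  81  69  64  61  65]
```

The tab block's top face is centred near (195.5,202.6), against (194.9,202.8) predicted at 90°. The dish is within about 1–2 mm of the trivet centre. Handing in.

```bash
python3 -c "
from workcell import bot
print(bot.finish_job())"
```

```text
the job is handed in; nothing more can be done
None
```

The release tab is standing at about 88–90° by camera, and the dish is right way up within about 2 mm of the trivet's centre; I handed the job in at about 21.5 s. On the first swing the tab slipped and stopped near 76°, so I re-gripped it to vertical before touching the dish. I didn't re-check the bib, cup and jar at the end.

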